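# Raise the counterweighted barrier and push the block to the stop

## Task

Push the red-and-white barrier arm of the wooden infeed station up past its balance point, so that it stays raised by itself when you let go. Then push the wooden block along its channel, through the open gate, until it butts against the dark end stop, and come clear. Pick nothing up, do not push the block while the barrier is down, and leave the glue bottle, the black tape roll and the paint tin beside the station where they are.

Things in the scene. Friction and masses are not known exactly. Their poses are not given: they have to be found in the camera images.
- station: Infeed station fixed to the bench; position and yaw vary. Origin: on the bench top below the channel middle at the gate. Own y runs along the channel (block starts at +y, stop at -y); own x across it, from the barrier's free end to its pivot, away from the robot; z up. Plywood base 15 mm thick, x -59 to +51, y -100 to +240 mm, plus a pad under the pivot to x +158 (y within 60) mm.
- stop_face (a point): Middle of the face of the dark wooden end stop that the block must meet: station x 0, y -40, z 32 mm; stop top 50 mm above bench. The channel to it is 64 mm wide (x -32 to +32): aluminium fence behind, top 45 mm above bench; low rail in front, 12 mm wide, top 27 mm above bench, to y +230 mm, open at the infeed end.
- barrier (a joint): Barrier arm angle, rad: 0 = lowered, level; grows as the free end goes up and over, away from the robot; ends at 1.65, just past upright. The counterweight balances it at about 0.8 rad: below that it falls back down, beyond it falls on to 1.65 by itself and stays. Pushing up square to its radius at the push bar takes about 1.8 to 2.9 N at the start, less further up.
- push_bar (a point): Middle of the black round push bar on a 12 mm thick upright steel stem above the barrier's free end, moving with it: 16 mm diameter, 80 mm long, parallel to the station's y. Lowered: station x -50, y 0, z 190 mm, i.e. 135 mm in front of and 85 mm above the pivot axis; free space before and beside it. Pushed away from the robot it climbs on a circle of 160 mm radius about the pivot.
- pivot (a point): Middle of the barrier's pivot axis, fixed, parallel to the station's y: station x 85, y 0, z 105 mm. The arm is an 18 mm square red and white bar; a yellow plate (54 mm wide, 5 mm thick) hangs from it to 73 mm below its axis and shuts the channel at y 0. Dark steel counterweight 44 mm diameter, 50 mm wide, 35 mm behind and 50 mm above the pivot when down.
- block: Brown wooden block, 60 mm wide, 130 mm long (own y, along the channel), 35 mm high, 0.15 to 0.28 kg, lying loose in the channel on the base; origin: centre of its underside, 15 mm above the bench. Against the end stop its origin is at y = +25 mm of the station.
- glue: White glue bottle with yellow nozzle, standing, 68 mm diameter, 182 mm high, beyond the end stop; origin: centre of underside. Leave alone.
- black_tape: Black tape roll lying flat, 53 mm diameter, 19 mm high, in front of the station's infeed half; origin: centre of underside. Leave alone.
- paint_tin: Small red paint tin, standing, 77 mm diameter, 76 mm high, behind the fence; origin: centre of underside. Leave alone.
Not all that is in view belongs to the job. Leave any green look-alike of the block alone.

How it is judged:
On the way, in this order (a step that is already met when the one before it is completed fails the run):
1. the barrier stands raised by itself, with the robot's fingers off it and the block still before the gate (value of joint barrier above 1.5 rad and contact force between each of the fingers, the arm and anything else below 0.1 N and distance of block from where it was at the start of the episode below 0.02 m), for 0.2 s.
2. the block is pushed against the end stop under the raised barrier (value of joint barrier above 1.5 rad and y of block in the frame of station below 0.03 m), for 0.2 s.
At the end, for the whole second after the job is handed in: The barrier stays raised (above 1.5 rad), the block lies flat in its channel within 5 mm of the end stop and at rest, and the bystanders stand within 20 mm of where they were (all of step 2 and y of block in the frame of station above 0.018 m and x of block in the frame of station between -0.006 and 0.006 m and height (world z) of block below 0.02 m and angle between block's own z axis and vertical below 0.06 rad and linear speed of block below 0.01 m/s and angle between each of glue, black_tape, paint_tin's own z axis and vertical below 0.1 rad and distance of each of glue, black_tape, paint_tin from where it was at the start of the episode below 0.02 m); the robot touches nothing.
It fails at once if the block is lifted (more than 15 mm) or tipped (height (world z) of block above 0.03 m or angle between block's own z axis and vertical above 0.3 rad).
It fails at once if the block is pushed (more than 20 mm) while the barrier is not up past its balance point (distance of block from where it was at the start of the episode above 0.02 m and value of joint barrier below 1 rad).
It fails at once if a bystander is moved by more than 20 mm or lifted or tipped over (distance of any of glue, black_tape, paint_tin from where it was at the start of the episode above 0.02 m or angle between any of glue, black_tape, paint_tin's own z axis and vertical above 0.3 rad).
It also fails if it takes over 54 s, if anything falls off the work surface, if the arm or the gripper's body presses on something with over 40 N, if the wrist force passes 120 N, or if a joint passes its speed limit or range.

## Robot

A 7-joint arm with a two-finger parallel gripper is mounted at the origin on a cart in front of the work surface, level with it; the furniture and walls round the work are solid. World frame = base frame: x ahead of the robot, y to its left, z up, the work surface at z = 0. Lengths are in m, angles in rad, forces in N, time in s.
With the tool pointing down it reaches from about 0.425 to 0.825 m from the base axis. Payload 3.6 kg.
Tool frame: the origin (TCP) lies where the fingers leave the gripper's body, on its centre line; the fingertips stand 73 mm ahead of it and the grasp point (between the pads) lies 54 mm ahead of it; z points along the fingers, y is the line along which they close (so a half turn about z gives the same grasp; the last joint's range is limited). The gripper opens to 85 mm and grips with 20 to 120 N. Pads are 22 mm wide; open, the fingers measure 114 mm over their backs; the gripper's body (76 mm by 85 mm) begins 54 mm behind the grasp point. The pads swing forward as they close: fully open they stand 13 mm farther back than shut.
Start: joints at [1.167, 0.615, -0.013, 1.423, 0.008, 1.103, -0.04], TCP at [0.239, -0.604, 0.304] pointing down, gripper open.
Joint ranges: [-3.12, 3.12], [-0.3, 2.06], [-1.34, 1.32], [0.26, 2.42], [-1.36, 4.5], [0.01, 1.98], [-2.84, 2.84]. Speed limits (rad/s): [2.79, 2.79, 3.14, 3.14, 3.14, 3.14, 3.14].

## Interface

Orientations are given as a unit quaternion [x, y, z, w].
In Python, from station import arm, snapshot, camera_info, ticket gives the robot as it stands. Calls block until the motion is done:
- arm.movep(position, orientation): joint-space move of the TCP to a pose.
- arm.line_to(position, velocity=0.15, ori=None): straight line of the TCP; ori=None keeps the orientation; velocity is the mean speed in m/s.
- arm.move_j(angles): joint-space move.
- arm.move_gripper(opening, effort=None): opening from 0.0 (shut) to 1.0 (fully open); effort is the grip in N (None keeps the last); returns when the fingers have stopped.
- arm.pause(seconds).
- arm.ik(position, orientation): joint angles nearest the present ones, or None.
- snapshot(name): name is "scene" or "top"; returns the picture (400x640x3 uint8, blue, green, red); there is no depth.
- camera_info(name): a dict with "fx", "fy", "cx", "cy" (pixels), "dist_coeffs" ([k1, k2, p1, p2, k3] as OpenCV has them; the pictures are not rectified), "R" (3x3) and "t" (3): a world point X has camera coordinates R X + t. Camera axes: x right, y down, z forward; pixel columns grow to the right and rows downward; lengths in m; the calibration is good to about 2 mm. A picture is of the moment at which its call begins. camera_info takes no time and is no camera call.
A pose or a line that the arm cannot do raises arm.MotionError and nothing moves.
- ticket.finish_job(): hands the job in; it is judged then, once.
Readings, each from a call of its own:
- arm.read_time(): time.
- arm.read_joint_positions(): joint angles.
- arm.read_dq(): joint speeds.
- arm.read_effort(): joint torques, N m.
- arm.read_tool_pos(): TCP position.
- arm.read_eef_rot(): TCP orientation.
- arm.read_ft_force(): force on the tool from outside, world axes, zero at the start.
- arm.read_wrist_torque(): the same for the moment, N m.
- arm.read_opening(): opening from 0.0 (shut) to 1.0 (fully open).
- arm.read_finger_force(): force on a finger pad.
Only numpy, scipy, OpenCV 4.12 (cv2) and the standard library are available. Lean on these libraries where they do the work, as an engineer would, in place of code of your own. Each camera call takes 0.05 s, during which the arm holds its last target. There are 200 camera calls.

## Working session

There is one attempt and no reset: what is moved stays moved. The work goes in short steps, each a Python script; the robot and the scene stay as the last script left them, time stands still between calls to the robot, and variables do not carry over. Pictures are saved under pics/ and viewed, at most 10 in all, crops included, and the job is handed in when it is done.

```bash
mkdir -p pics
python3 - <<'E'
from station import arm,snapshot,camera_info
import cv2
for n in("scene","top"):
    im=snapshot(n); cv2.imwrite(f"pics/{n}0.png",im); print(n,camera_info(n))
print(arm.read_time(),arm.read_eef_rot(),arm.read_opening())
E
```

```text
scene {'fx': 511.66613177032315, 'fy': 511.66613177032315, 'cx': 318.1159491446503, 'cy': 201.90587121580867, 'dist_coeffs': array([0.02119766, 0.        , 0.        , 0.        , 0.        ]), 'R': array([[-0.81935574, -0.57318885,  0.01052189],
       [-0.3505156 ,  0.486359  , -0.800371  ],
       [ 0.45364631, -0.65947666, -0.59941268]]), 't': array([0.47434034, 0.24922923, 1.15718891])}
top {'fx': 427.21736743803393, 'fy': 427.21736743803393, 'cx': 324.7196332888864, 'cy': 204.2665167867365, 'dist_coeffs': array([-0.01995499,  0.        ,  0.        ,  0.        ,  0.        ]), 'R': array([[-0.00913641, -0.99969219,  0.02306605],
       [-0.9824085 ,  0.00467101, -0.18668617],
       [ 0.18652097, -0.02436592, -0.98214878]]), 't': array([0.06818125, 0.55142609, 0.92132225])}
0.1 [ 9.82297638e-01  1.87323111e-01 -2.27286233e-04 -1.16228547e-03] 1.001136486284157
```

View pics/scene0.png

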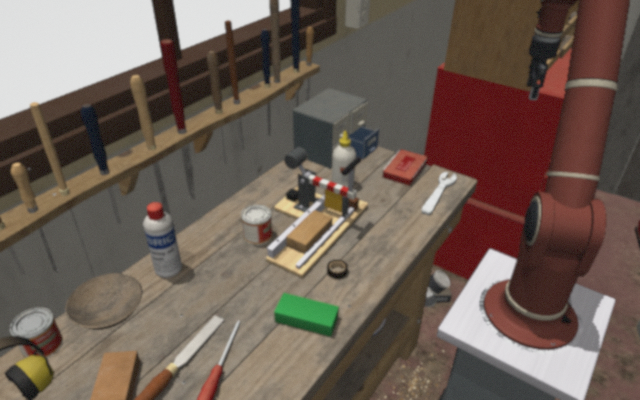

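View pics/top0.png

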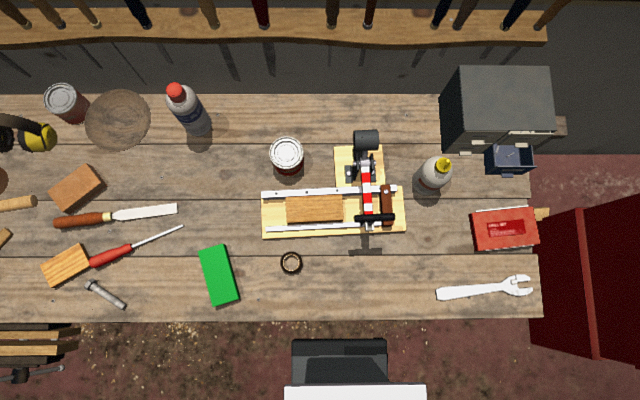

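The top view shows the station at about (262–405, 145–237), the block at (315,208), the push bar at (375,217), the glue at (437,175), the tape at (291,263) and the tin at (287,155). I'll enlarge it to pick out the corners.

Run:
```python
import cv2
im=cv2.imread("pics/top0.png")[115:265,250:450]
cv2.imwrite("pics/crop.png",cv2.resize(im,None,fx=4,fy=4,interpolation=cv2.INTER_CUBIC))
```

```text
(no output)
```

View pics/crop.png

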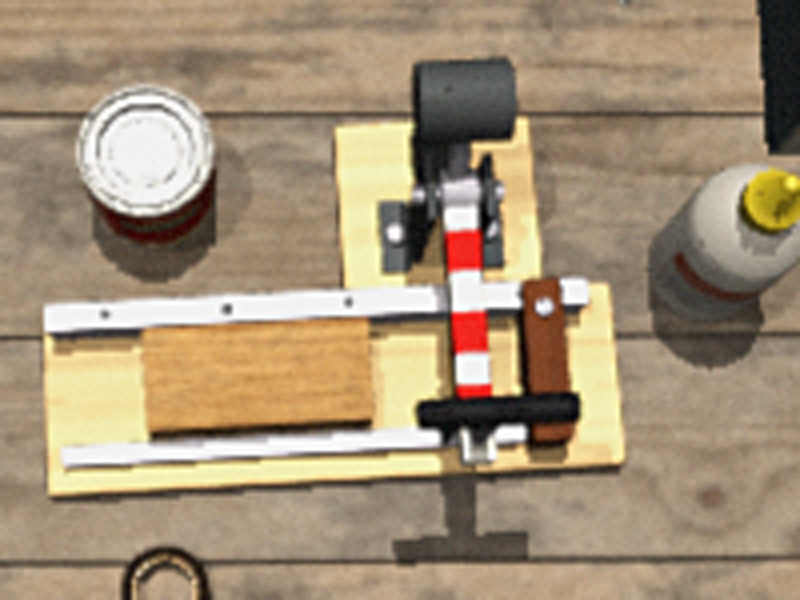

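The crop shows sharp base corners, push-bar ends and the block top. I'll fit the station pose by least squares.

```bash
cat > h.py <<'E'
import numpy as np,cv2
from scipy.optimize import least_squares
from station import camera_info
c=camera_info("top");K=np.array([[c['fx'],0,c['cx']],[0,c['fy'],c['cy']],[0,0,1]])
rv=cv2.Rodrigues(c['R'])[0]
def proj(P): return cv2.projectPoints(np.asarray(P,float).reshape(-1,3),rv,c['t'],K,c['dist_coeffs'])[0][:,0]
def ray(uv,z):
    p=cv2.undistortPoints(np.array([[uv]],float),K,c['dist_coeffs'])[0,0]
    d=c['R'].T@[p[0],p[1],1];o=-c['R'].T@c['t'];return o+d*(z-o[2])/d[2]
def crop(q): return np.array([250,115])+(np.asarray(q,float)+.5)/4-.5
def S(p,pose):
    x,y,a=pose;C,s=np.cos(a),np.sin(a);p=np.atleast_2d(p)
    return np.c_[x+C*p[:,0]-s*p[:,1],y+s*p[:,0]+C*p[:,1],p[:,2]]
E
python3 - <<'E'
from h import *
px=crop([(50,490),(623,460),(611,284),(336,126),(528,118),(418,415),(578,407),(63,457)])
st=np.array([(-59,240,15),(-59,-100,15),(51,-100,15),(158,60,15),(158,-60,15),(-50,40,190),(-50,-40,190),(-38,230,27)])/1e3
r=least_squares(lambda q:(proj(S(st,q))-px).ravel(),[.6,-.05,0],loss='soft_l1')
print(r.x,(proj(S(st,r.x))-px).round(1).tolist())
x,y,a=r.x
for q in[(143,335),(370,320),(372,418),(151,430)]:
    w=ray(crop(q),.05);d=w[:2]-[x,y];print("block",w[:2],np.cos(a)*d[0]+np.sin(a)*d[1],-np.sin(a)*d[0]+np.cos(a)*d[1])
for n,z,q in[("tin",.076,(147,150)),("tape",.019,(166,590)),("glue",.182,(775,197))]:
    w=ray(crop(q),z);d=w[:2]-[x,y];print(n,w[:2],np.cos(a)*d[0]+np.sin(a)*d[1],-np.sin(a)*d[0]+np.cos(a)*d[1])
print(S([[-.05,0,.19],[0,.3,.05],[.05,0,.25]],r.x))
E
```

```text
[ 0.54890019 -0.02571943  0.0459201 ] [[-0.8, 1.2], [1.3, 1.1], [0.1, -0.5], [-0.4, -0.7], [0.7, -0.9], [-0.4, 0.2], [0.5, 0.1], [-0.6, -0.4]]
block [0.56620645 0.15393178] 0.025534716023573885 0.17866741275258355
block [0.57439927 0.02421634] 0.027764453005990546 0.04871262647441919
block [0.51763506 0.02403228] -0.02894837173823532 0.05113446309324351
block [0.51148144 0.1489887 ] -0.02935950992807535 0.17624163311075022
tin [0.66783574 0.15076261] 0.12691140441272872 0.17083639526116423
tape [0.42344814 0.14175287] -0.11763215908599764 0.17305451461198748
glue [ 0.60883484 -0.17259907] 0.05312910840876087 -0.1494760418223232
[[ 0.4989529  -0.02801463  0.19      ]
 [ 0.535129    0.27396432  0.05      ]
 [ 0.59884748 -0.02342424  0.25      ]]
```

The fit residuals are about 1 px, and the block spans y 0.048–0.178, so its length checks out at 130 mm. Next I'll raise the barrier with the fingers half open, one each side of the stem, following the bar's arc.

```bash
cat >> h.py <<'E'
from scipy.spatial.transform import Rotation as Ro
POSE=np.array([.5489,-.0257,.0459])
Q=(Ro.from_euler('z',POSE[2])*Ro.from_quat([1,0,0,0])).as_quat()
def W(x,y,z): return S([[x,y,z]],POSE)[0]
E
python3 - <<'E'
from h import *
from station import arm,snapshot
arm.move_gripper(.5)
arm.movep(W(-.12,0,.34),Q)
arm.line_to(W(-.12,0,.237),.2)
print(arm.read_time(),arm.read_tool_pos(),arm.read_ft_force())
arm.line_to(W(-.072,0,.237),.08)
print(arm.read_ft_force())
for th in(.1,.25,.4,.55,.7,.85,1.0,1.1):
    f=np.pi-np.arctan2(.085,.135)-th
    arm.line_to(W(.085+.16*np.cos(f)-.018,0,.105+.16*np.sin(f)+.047),.08)
    print(th,arm.read_ft_force().round(2),round(arm.read_time(),2))
p=arm.read_tool_pos();arm.pause(.3)
arm.line_to(p+[-.12,0,.06],.2);arm.pause(.5)
print(arm.read_time(),arm.read_ft_force())
cv2.imwrite("pics/top1.png",cv2.resize(snapshot("top")[80:280,220:480],None,fx=3,fy=3))
E
```

```text
3.425 [ 0.42968915 -0.03147198  0.23742925] [0.27857923 0.605335   0.20894091]
[-0.47646201 -0.50869743  0.75029476]
0.1 [-6.83 -0.11  0.97] 4.56
0.25 [-12.08  -1.13   8.49] 5.01
0.4 [-4.8  -0.22  3.91] 5.46
0.55 [-0.85 -0.46 -0.24] 5.91
0.7 [-0.13 -0.44  0.22] 6.36
0.85 [-0.55 -0.51 -0.3 ] 6.81
1.0 [1.27 0.27 0.63] 7.26
1.1 [-0.44  0.69  0.  ] 7.61
9.2333 [-0.28699211  0.1415881   0.56794873]
```

View pics/top1.png

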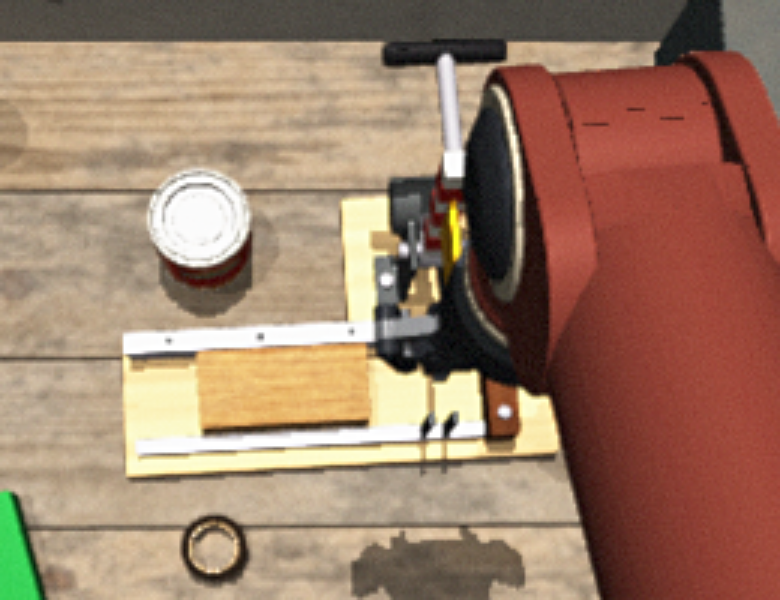

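The barrier is standing up by itself, with the push bar at (445,52) beyond the pivot, and the block at (283,390) hasn't moved. Now for pushing the block.

Run:
```python
from h import *
from station import arm,snapshot
arm.move_gripper(0.0)
arm.line_to(W(-.05,.12,.32),.2)
arm.line_to(W(0,.235,.25),.2)
arm.line_to(W(0,.235,.101),.15)
print(arm.read_time(),arm.read_tool_pos(),arm.read_ft_force().round(2))
f0=arm.read_ft_force()[1]; y=.235
while y>.085:
    y-=.01 if y>.125 else .003
    arm.line_to(W(0,y,.101),.05)
    f=arm.read_ft_force()[1]-f0; print(round(y,3),round(f,2),end="; ")
    if f>8 and y<.125: break
print(arm.read_time())
cv2.imwrite("pics/top2.png",cv2.resize(snapshot("top")[115:265,250:450],None,fx=4,fy=4))
```

```text
12.5583 [0.53874276 0.20923436 0.10196961] [0.08 0.27 0.72]
0.225 -0.06; 0.215 -0.2; 0.205 0.22; 0.195 -0.27; 0.185 -0.99; 0.175 -0.52; 0.165 0.24; 0.155 -0.06; 0.145 0.25; 0.135 -0.61; 0.125 -0.72; 0.122 -0.42; 0.119 -0.22; 0.116 0.41; 0.113 -0.58; 0.11 -0.44; 0.107 -1.32; 0.104 2.47; 0.101 7.19; 0.098 10.37; 18.6583
```

View pics/top2.png

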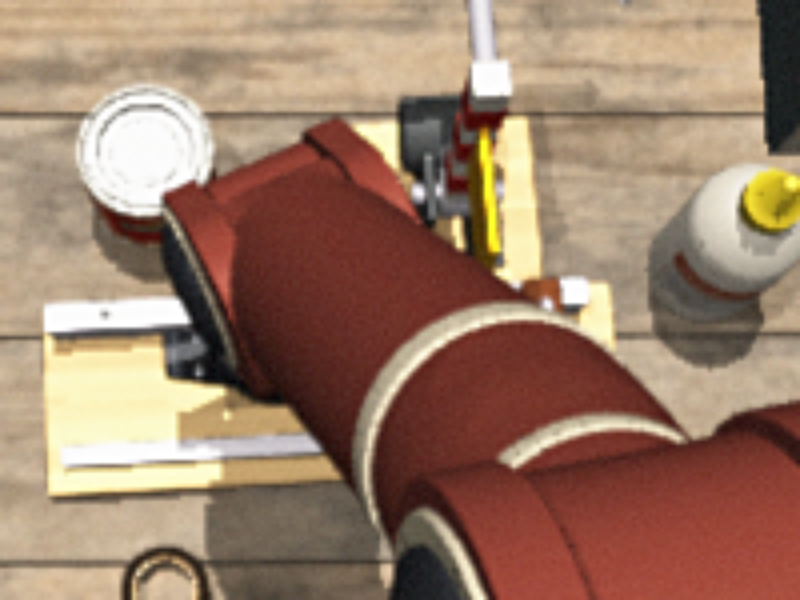

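The arm hides the block in this view, with only its wrist at (300,270) and the raised barrier at (485,150) showing. The force climbed to 10 N exactly where the stop should be, so I'll back off and look.

Run:
```python
from h import *
from station import arm,snapshot
arm.line_to(W(0,.16,.101),.1)
arm.line_to(W(0,.20,.25),.2)
arm.line_to(W(-.1,.36,.3),.2)
arm.pause(.3)
print(arm.read_time(),arm.read_ft_force())
print([crop([0,0])]+[((proj(W(x,.09,.05))-[250,115])*4).round() .tolist() for x in(-.03,.03)])
cv2.imwrite("pics/top3.png",cv2.resize(snapshot("top")[115:265,250:450],None,fx=4,fy=4))
```

```text
21.825 [ 0.66837505  0.6353763  -0.43909347]
[array([249.625, 114.625]), [[302.0, 422.0]], [[296.0, 318.0]]]
```

View pics/top3.png

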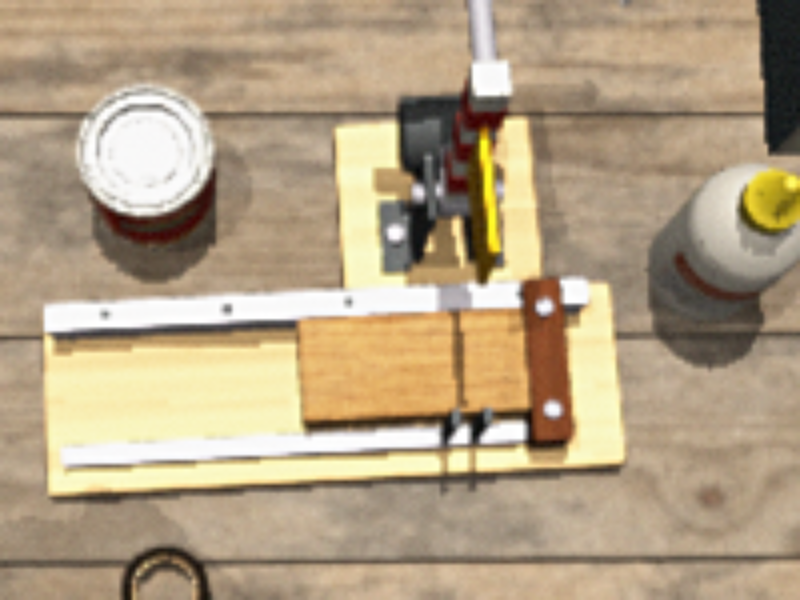

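The block butts against the dark stop at (530,370). Its rear edge is at (300,320)–(304,422), as predicted for contact with the stop. The barrier is up and the bystanders haven't moved.

```bash
python3 -c "
from station import ticket
print(ticket.finish_job())"
```

```text
the job is handed in; nothing more can be done
None
```

I handed the job in at about 22 s of the 54 s allowed: the barrier stands raised by itself, the last picture shows the block against the end stop with the bystanders unmoved, and the arm is clear; no verdict came back.

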